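# Clear the laser enclosure's lid and hold it at the stay's clip

## Robot

A 6-joint arm with a two-finger parallel gripper is mounted at the origin on the work surface. World frame = base frame: x ahead of the robot, y to its left, z up, the work surface at z = 0. Lengths are in m, angles in degrees, forces in N, time in s.
With the tool pointing down it reaches from about 0.35 to 0.725 m from the base axis. Payload 6 kg.
Tool frame: the origin (TCP) lies at the very end of the fingers, on their centre line; the grasp point (between the pads) lies 19 mm behind it; z points along the fingers, x is the direction in which the jaws open and shut, and the axes are right-handed (so a half turn about z gives the same grasp; the last joint's range is limited). The gripper opens to 85 mm and grips with 20 to 120 N. Pads are 22 mm wide; open, the fingers measure 114 mm over their backs; the gripper's body (76 mm by 85 mm) begins 54 mm behind the grasp point. The pads swing forward as they close: fully open they stand 13 mm farther back than shut.
Start: joints at [-50.953, 2.303, 4.859, 0, -92.561, -19.12], TCP at [0.205, -0.564, 0.192] pointing down, gripper open.
Joint ranges: [-146.85, 146.85], [-73.84, 115.35], [-62.03, 85.46], [-188.31, 113.3], [-161.28, -10.13], [-171.36, 171.36]. Speed limits (degrees/s): [147.25, 147.25, 172.46, 180, 180, 180].

## Interface

Orientations are given as a 3x3 rotation matrix whose columns are the frame's x, y, z axes.
In Python, from rig import r, jaws, cams, ticket, spotter gives the robot as it stands. Calls block until the motion is done:
- r.reach(position, orientation): joint-space move of the TCP to a pose.
- r.move_straight(position, orientation=None, rate=0.15, contact_N=None): straight line of the TCP; orientation=None keeps the orientation; rate is the mean speed in m/s. With contact_N (N) it stops when the force on the tool has changed by that much, and returns True; else False.
- r.move_j(angles): joint-space move.
- jaws.gripper_to(opening, force=None): finger opening in m; force is the grip in N (None keeps the last); returns when the fingers have stopped.
- r.sleep(seconds).
- r.ik(position, orientation): joint angles nearest the present ones, or None.
- cams.grab_frame(name): name is "scene" or "top" or "wrist"; returns a dict with "img" (384x512x3 uint8, red, green, blue), "camera_matrix" (3x3 intrinsics, pixels), "k1" (the pictures are not rectified: a ray, as slopes to the right and down, at radius r is drawn at 1 + k1 r^2 times it, then the intrinsics apply), "pose" (4x4, takes a point from camera to world coordinates); the wrist camera has in their place "mount" (4x4, takes a point from camera to tool coordinates, whose origin is the TCP and whose axes are the tool frame's). Camera axes: x right, y up, looking along -z (the intrinsics and any distortion apply to the point x, -y, -z); pixel columns grow to the right and rows downward; lengths in m; the calibration is good to about 2 mm. A picture is of the moment at which its call begins: read the wrist's pose just before it. There is no depth.
A pose or a line that the arm cannot do raises r.IKError and nothing moves.
- ticket.finish_job(): hands the job in, once; it reports no verdict.
Trained networks look in a picture, given as the dict that the camera call returned (one of the last four; its "shot" number tells which), for a name from the list of things; names that differ only in an ending like _2 or _b are one class to them, and where a whole thing is asked for, a point or a joint stands for the part that bears it (a point fixed in the world has none). Each returns a list of dicts, best first, with "score" (0 to 1); they miss things now and then, are a little off and sometimes report something else, mostly with a low value. They report only what shows in the picture. A call takes as long as a camera call.
- spotter.look_for(picture, name): "xy" ([column, row] in pixels, amid what is visible of it).
- spotter.masks_of(picture, name): "mask" (384x512 bool, what is visible of it) and "xy" ([column, row] in pixels, amid what is visible of it).
- spotter.tip_of(picture, name): "xy" ([column, row] in pixels: a listed point, or the origin of a listed thing).
Readings, each from a call of its own:
- r.current_time(): time.
- r.current_qpos(): joint angles.
- r.current_dq(): joint speeds.
- r.current_joint_efforts(): joint torques, N m.
- r.current_ee_pos(): TCP position.
- r.current_eef_rot(): TCP orientation.
- r.current_wrist_force(): force on the tool from outside, world axes, zero at the start.
- r.current_ft_torque(): the same for the moment, N m.
- r.current_finger_gap(): finger opening in m.
Only numpy, scipy, OpenCV 4.12 (cv2) and the standard library are available. Lean on these libraries where they do the work, as an engineer would, in place of code of your own. Each camera call takes 0.05 s, during which the arm holds its last target. There are 200 camera calls.

## Task

Clear the lid of the laser enclosure: lay the two rails that are on it on top of the stack of rails beside the box as its next crosswise layer, spaced apart like the layers below, while the lid stays shut. Then raise the lid by its handle until the stud on the lid's edge is level with the pointer of the clip on the curved stay, and finish while still holding it there, steady, so that a colleague can tighten the thumb nut. Leave the clip and the other things on the table where they are.

Things in the scene. Friction and masses are not known exactly. Their poses are not given: they have to be found in the camera images.
- enclosure: aluminium optics box fixed to the table, 260 mm (its x) by 300 mm (its y) by 100 mm high, closed by a flat lid that is 8 mm thick (lid top 108 mm above the table). Its x points from the front (handle side) to the back (hinge side). Origin on the table under the box, 85 mm behind its front face and mid-width. Yaw within 0.25 rad. It stands on the robot's left or right, the stack on the other side
- hinge_axis (a point): middle of the hinge line at the lid's back edge, 100 mm above the table; the line runs along the enclosure's y
- lid: the hinged lid, 260 x 300 x 8 mm, aluminium frame with a clear window; origin at the middle of the hinge line, underside at that height, x from the front edge towards the hinge, so the front edge is at x = -260 mm
- lid_handle (a point): dark steel bow handle on top of the lid: straight round bar 12 mm thick and 110 mm long along the enclosure's y, on a leg at each end. Origin at the middle of the bar, on its centre line, 35 mm above the lid's top and 230 mm in front of the hinge line (30 mm behind the lid's front edge). It turns with the lid: x towards the hinge, z square to the lid. The bar can turn between gripper pads
- lid_angle (a joint): opening angle of the lid in rad: 0 shut, grows as the front edge rises, end stop 1.08. Lid with handle about 0.7 kg; it swings freely and falls shut when let go
- stay_clip_angle (a joint): angle in rad at which the clip is set on the stay; the lid is level with the pointer when lid_angle has this same value (drawn between 0.55 and 0.95). The clip is only a marker, not a stop
- clip_mark (a point): the place in the slot of the stay that the clip's pointer shows: 150 mm from the hinge line. The stay is a slotted steel arc, 30 mm wide and 3 mm thick, upright on the enclosure's +y side, rising to 255 mm above the table, so carry the rails over it; the clip is a dark 16 x 11 x 12 mm block on its outer rim, held by friction
- stud (a point): stud with brass thumb nut on the lid's +y edge, 150 mm from the hinge line, running in the slot of the stay; it meets clip_mark when the lid is at the marked angle
- rail_a: aluminium rail, 160 x 25 x 18 mm, 0.19 kg; origin at the centre of its underside, x along its length, z up. At the start it lies on the lid, roughly along the enclosure's y, about 75 mm behind the handle
- rail_b: aluminium rail, 160 x 25 x 18 mm, 0.19 kg; origin at the centre of its underside, x along its length, z up. At the start it lies on the lid, roughly along the enclosure's y, about 100 mm behind rail_a, nearer to the hinge
- rail_mid1: aluminium rail, 160 x 25 x 18 mm, 0.19 kg; origin at the centre of its underside, x along its length, z up. One of the two rails of the upper layer of the stack (underside 18 mm, top 36 mm above the table); rail_mid2 lies parallel to it, 90 mm away on its -y side (its y points away from rail_mid2). The new layer goes across these two
- rail_mid2: aluminium rail, 160 x 25 x 18 mm, 0.19 kg; origin at the centre of its underside, x along its length, z up. The other rail of the stack's upper layer
- rail_low1: aluminium rail, 160 x 25 x 18 mm, 0.19 kg; origin at the centre of its underside, x along its length, z up. One of the two rails of the bottom layer, on the table, crosswise under the upper layer and 45 mm from its middle
- rail_low2: aluminium rail, 160 x 25 x 18 mm, 0.19 kg; origin at the centre of its underside, x along its length, z up. The other rail of the bottom layer, 90 mm from rail_low1
- mirror_mount: kinematic mirror mount on a short post, foot 50 x 30 mm, about 96 mm high; loose, to be left alone. Origin under its foot
- hex_driver: hand driver with a black handle, 150 mm long, lying on the table at the robot's left; loose, to be left alone
- screw_jar: small glass jar with a black cap, 54 mm across and 60 mm high; loose, to be left alone. Origin under its base
- lens_mount: round lens holder on a post with a 50 mm square foot, 105 mm high; loose, to be left alone. Origin under its foot

How it is judged (in metres and radians):
On the way, in this order (a step that is already met when the one before it is completed fails the run):
1. both rails lie released on the stack as its crosswise top layer, the lid still shut (height (world z) of rail_a between 0.033 and 0.04 m and angle between each of rail_a, rail_b's own z axis and vertical below 0.06 rad and angle between the x axis of each of rail_a, rail_b and the x axis of rail_mid1, either way round above 1.35 rad and x of rail_a in the frame of rail_mid1 between -0.07 and 0.07 m and y of rail_a in the frame of rail_mid1 between -0.07 and -0.02 m and linear speed of each of rail_a, rail_b below 0.03 m/s and height (world z) of rail_b between 0.033 and 0.04 m and x of rail_b in the frame of rail_mid1 between -0.07 and 0.07 m and y of rail_b in the frame of rail_mid1 between -0.07 and -0.02 m and horizontal distance between rail_a and rail_b above 0.06 m and contact force between the fingers and rail_a below 0.1 N and contact force between the fingers and rail_b below 0.1 N and value of joint lid_angle below 0.08 rad), for 0.3 s.
2. the lid is being raised by its handle (value of joint lid_angle above 0.25 rad and contact force between the fingers and lid above 0.5 N), for 0.1 s.
At the end, for the whole second after the job is handed in: The handle is still held (over 0.5 N), lid steady (under 0.05 rad/s), stud within 10 mm of the clip's mark; both rails released and flat on the stack's upper layer, within 12 degrees of crosswise, over both rails below (25 mm off the midline, 70 mm off their middle at most), 60 mm or more apart (distance between stud and clip_mark below 0.01 m and velocity of joint lid_angle between -0.05 and 0.05 rad/s and contact force between the fingers and lid above 0.5 N and height (world z) of rail_a between 0.033 and 0.04 m and angle between each of rail_a, rail_b's own z axis and vertical below 0.06 rad and angle between the x axis of each of rail_a, rail_b and the x axis of rail_mid1, either way round above 1.35 rad and x of rail_a in the frame of rail_mid1 between -0.07 and 0.07 m and y of rail_a in the frame of rail_mid1 between -0.07 and -0.02 m and linear speed of each of rail_a, rail_b below 0.03 m/s and height (world z) of rail_b between 0.033 and 0.04 m and x of rail_b in the frame of rail_mid1 between -0.07 and 0.07 m and y of rail_b in the frame of rail_mid1 between -0.07 and -0.02 m and horizontal distance between rail_a and rail_b above 0.06 m and contact force between the fingers and rail_a below 0.1 N and contact force between the fingers and rail_b below 0.1 N); the arm keeps its last pose, push and grip.
It fails at once if a rail was dropped instead of laid down ((linear speed of rail_a above 0.6 m/s and contact force between the fingers and rail_a below 0.1 N) or (linear speed of rail_b above 0.6 m/s and contact force between the fingers and rail_b below 0.1 N)).
It fails at once if a bystander was moved by more than 30 mm (distance of any of mirror_mount, hex_driver, screw_jar, lens_mount from where it was at the start of the episode above 0.03 m).
It fails at once if the clip on the stay was shifted by more than 8 mm (distance of clip_mark from where it was at the start of the episode above 0.008 m).
It fails at once if the stack was shoved: one of its rails moved by more than 25 mm (distance of any of rail_low1, rail_low2, rail_mid1, rail_mid2 from where it was at the start of the episode above 0.025 m).
It also fails if it takes over 72 s, if anything falls off the work surface, if the arm or the gripper's body presses on something with over 40 N, if the wrist force passes 120 N, or if a joint passes its speed limit or range.

## Working session

There is one attempt and no reset: what is moved stays moved. The work goes in short steps, each a Python script; the robot and the scene stay as the last script left them, time stands still between calls to the robot, and variables do not carry over. Pictures are saved under pics/ and viewed, about 8 in all and at most 12, crops included, and the job is handed in when it is done.

```bash
ls; mkdir -p pics; cat > h.py <<'E'
import numpy as np, cv2
from rig import r, jaws, cams, ticket, spotter
def save(f,n): cv2.imwrite('pics/'+n+'.png', f['img'][:,:,::-1])
def campose(f):
    if 'pose' in f: return np.array(f['pose'])
    T=np.eye(4); T[:3,:3]=f['R']; T[:3,3]=f['p']; return T@np.array(f['mount'])
def grab(n):
    p,R=r.current_ee_pos(),r.current_eef_rot()
    f=cams.grab_frame(n)
    if n=='wrist': f['p'],f['R']=p,R
    return f
def ray(f,xy):
    K=np.array(f['camera_matrix'])
    xy=np.atleast_2d(np.array(xy,float))
    u=cv2.undistortPoints(xy.reshape(-1,1,2),K,np.array([f['k1'],0,0,0.])).reshape(-1,2)
    T=campose(f)
    d=np.c_[u[:,0],-u[:,1],-np.ones(len(u))]@T[:3,:3].T
    return T[:3,3],d
def onz(f,xy,z):
    o,d=ray(f,xy); return o+d*((z-o[2])/d[:,2])[:,None]
def proj(f,P):
    P=np.atleast_2d(P); T=np.linalg.inv(campose(f)); c=P@T[:3,:3].T+T[:3,3]
    q=np.c_[c[:,0],-c[:,1],-c[:,2]]
    return cv2.projectPoints(q,np.zeros(3),np.zeros(3),np.array(f['camera_matrix']),np.array([f['k1'],0,0,0.]))[0].reshape(-1,2)
E
python3 - <<'E'
from h import *
fs={n:grab(n) for n in('scene','top')}
for n,f in fs.items():
    save(f,n+'0'); print(n,np.round(campose(f),3).tolist(),f['k1'],np.array(f['camera_matrix'])[0])
f=fs['top']
z=dict(rail_a=.108,rail_b=.108,rail_mid1=.018,rail_mid2=.018,rail_low1=0,lid_handle=.143,hinge_axis=.1,enclosure=0,clip_mark=.2,stud=.104)
for k in z:
    for n,g in fs.items():
        try:
            print(n,k,[(np.round(d['xy']).tolist(),round(d['score'],2),np.round(onz(g,d['xy'],z[k])[0],3).tolist()) for d in spotter.tip_of(g,k)][:4])
        except Exception as e: print(n,k,e)
print(r.current_time())
E
```

```text
pics
scene [[-0.578, -0.634, 0.515, 1.346], [0.816, -0.435, 0.381, 0.535], [-0.017, 0.64, 0.768, 1.196], [0.0, 0.0, 0.0, 1.0]] -0.0019970010748673874 [372.80445291   0.         259.23901223]
top [[0.009, 0.993, -0.119, 0.447], [-1.0, 0.009, 0.002, 0.004], [0.003, 0.119, 0.993, 1.497], [0.0, 0.0, 0.0, 1.0]] -0.15317401267451583 [459.01349969   0.         252.28061662]
scene rail_a [([203.0, 164.0], 0.61, [0.616, -0.284, 0.108]), ([231.0, 155.0], 0.52, [0.514, -0.224, 0.108])]
top rail_a [([319.0, 222.0], 0.94, [0.528, -0.202, 0.108]), ([342.0, 190.0], 0.63, [0.629, -0.275, 0.108]), ([324.0, 227.0], 0.31, [0.515, -0.219, 0.108])]
scene rail_b [([203.0, 164.0], 0.61, [0.616, -0.284, 0.108]), ([231.0, 155.0], 0.52, [0.514, -0.224, 0.108])]
top rail_b [([319.0, 222.0], 0.94, [0.528, -0.202, 0.108]), ([342.0, 190.0], 0.63, [0.629, -0.275, 0.108]), ([324.0, 227.0], 0.31, [0.515, -0.219, 0.108])]
scene rail_mid1 [([237.0, 137.0], 0.7, [0.333, -0.333, 0.018]), ([326.0, 226.0], 0.67, [0.543, 0.255, 0.018]), ([310.0, 213.0], 0.58, [0.523, 0.174, 0.018])]
top rail_mid1 [([176.0, 218.0], 0.71, [0
[... 647 characters left out ...]
76, [0.454, -0.232, 0.143])]
scene hinge_axis [([201.0, 178.0], 0.9, [0.677, -0.247, 0.1]), ([398.0, 236.0], 0.4, [0.496, 0.498, 0.1])]
top hinge_axis [([336.0, 176.0], 0.64, [0.674, -0.256, 0.1])]
scene enclosure [([233.0, 171.0], 0.64, [0.504, -0.23, 0.0])]
top enclosure [([325.0, 230.0], 0.83, [0.51, -0.236, 0.0]), ([284.0, 205.0], 0.4, [0.59, -0.102, 0.0])]
scene clip_mark [([238.0, 137.0], 0.47, [0.49, -0.197, 0.2]), ([246.0, 164.0], 0.46, [0.588, -0.081, 0.2])]
top clip_mark [([281.0, 206.0], 0.61, [0.57, -0.08, 0.2])]
scene stud [([251.0, 176.0], 0.74, [0.558, -0.085, 0.104]), ([201.0, 178.0], 0.47, [0.679, -0.243, 0.104])]
top stud [([278.0, 216.0], 0.76, [0.546, -0.078, 0.104])]
1.1
```

```bash
python3 - <<'E'
import cv2
a=cv2.imread('pics/top0.png'); cv2.imwrite('pics/t1.png',cv2.resize(a[120:300,120:400],(800,514),interpolation=3))
b=cv2.imread('pics/scene0.png'); cv2.imwrite('pics/s1.png',cv2.resize(b[60:300,150:420],(675,600),interpolation=3))
E
```

```text
(no output)
```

View pics/t1.png

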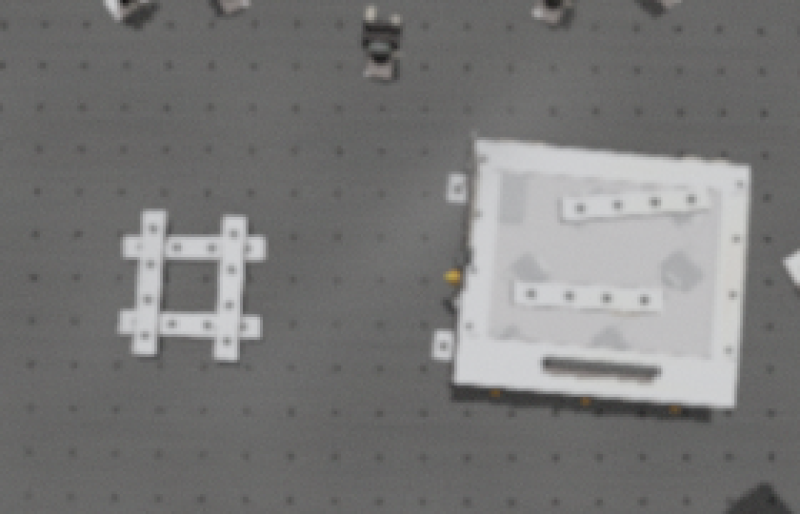

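View pics/s1.png

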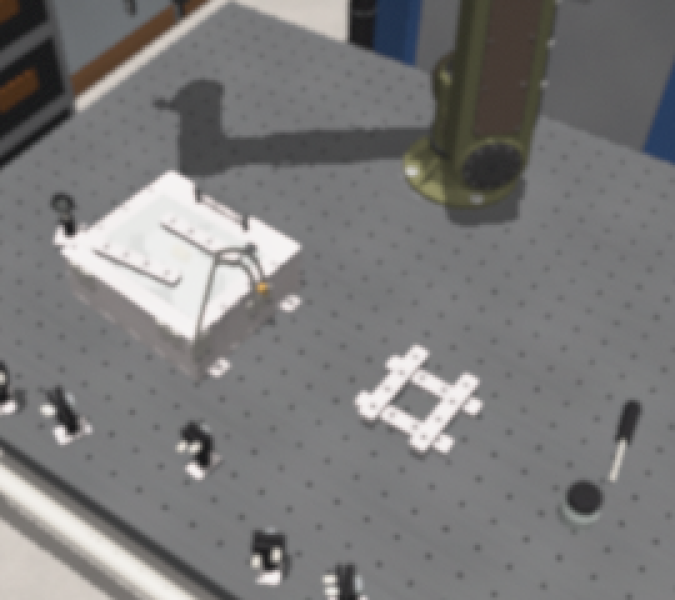

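The top view shows the stack on the left, with its upper rails roughly along world x at about (177,220) and (200,221) px. The box is on the right: rail_a at (325,224), rail_b at (342,191) and the handle bar at (330,249). In the scene view the clip sits on the stay's rim at about (248,160) px. Next I'll look from the wrist camera over the box and over the stack.

```bash
cat >> h.py <<'E'
def down(yaw,tilt=0,ax=None):
    # jaw axis x at angle yaw in world, tool down
    c,s=np.cos(yaw),np.sin(yaw)
    return np.array([[c,s,0],[s,-c,0],[0,0,-1.]])
E
python3 - <<'E'
from h import *
Z=dict(rail_a=.126,rail_mid1=.036,rail_low1=.018)
for nm,p,y in(('wbox',[.50,-.235,.40],-.08),('wstk',[.48,.21,.33],-.08)):
    if nm=='wstk': r.reach([.5,0,.40],down(y))
    try: r.reach(p,down(y))
    except r.IKError as e: print(nm,e); continue
    print(r.current_time(),np.round(r.current_qpos(),1))
    f=grab('wrist'); save(f,nm)
    np.savez('pics/'+nm,img=f['img'],camera_matrix=f['camera_matrix'],k1=f['k1'],pose=campose(f))
    for k in Z:
        for m in spotter.masks_of(f,k):
            c=cv2.findContours(m['mask'].astype(np.uint8),0,1)[0]; c=max(c,key=cv2.contourArea).reshape(-1,2)
            P=onz(f,c,Z[k])[:,:2]
            (cx,cy),wh,a=cv2.minAreaRect((P*1000).astype(np.float32))
            print(nm,k,round(m['score'],2),np.round(m['xy']),np.round([cx,cy,*wh,a],1))
    for k,z in dict(lid_handle=.143,clip_mark=.2,stud=.104,rail_mid1=.018,rail_a=.108,hinge_axis=.1).items():
        print(k,[(np.round(d['xy'],1).tolist(),round(d['score'],2),np.round(onz(f,d['xy'],z)[0],4).tolist()) for d in spotter.tip_of(f,k)][:3])
E
```

```text
wbox the arm cannot take that pose within its joint ranges
4.525 [  45.6   -5.8   11.6    0.  -107.4  129.8]
wstk rail_mid1 0.97 [292. 174.] [540.7 168.9  28.1 159.7  87.4]
wstk rail_mid1 0.91 [292. 119.] [545.5 258.5  26.7 159.6  87.7]
wstk rail_low1 0.94 [319. 141.] [584.2 210.   64.5  26.4  89.2]
wstk rail_low1 0.57 [264. 142.] [499.2 214.2  65.8  25.1  88.3]
lid_handle []
clip_mark []
stud [([307.6, 324.1], 0.64, [0.5437, -0.0723, 0.104])]
rail_mid1 [([289.2, 119.6], 0.62, [0.5384, 0.2555, 0.018]), ([293.5, 173.4], 0.61, [0.5413, 0.1656, 0.018])]
rail_a []
hinge_axis []
```

```bash
python3 - <<'E'
from h import *
for nm,p in dict(view=[.48,-.235,.33],a=[.53,-.21,.11],b=[.63,-.27,.11],bup=[.63,-.27,.29],t1=[.587,.21,.04],t2=[.497,.215,.04],h=[.45,-.23,.12],mid=[.5,0,.3]).items():
    for y in(-.06,-.06+np.pi):
        q=r.ik(p,down(y)); print(nm,round(y,2),None if q is None else np.round(q,1))
r.reach([.5,0,.33],down(-.08))
for p in([.48,-.235,.35],[.48,-.235,.33],[.46,-.22,.31]):
    try: r.reach(p,down(-.08)); break
    except r.IKError: pass
print(r.current_time(),p)
f=grab('wrist'); save(f,'wbox')
for k,Z in dict(rail_a=.126,lid_handle=.149,lid=.108).items():
    for m in spotter.masks_of(f,k):
        c=cv2.findContours(m['mask'].astype(np.uint8),0,1)[0]; c=max(c,key=cv2.contourArea).reshape(-1,2)
        P=onz(f,c,Z)[:,:2]
        (cx,cy),wh,a=cv2.minAreaRect((P*1000).astype(np.float32))
        print(k,round(m['score'],2),np.round(m['xy']),np.round([cx,cy,*wh,a],1))
for k,z in dict(lid_handle=.143,clip_mark=.2,stud=.104,rail_a=.108,hinge_axis=.1,lid=.1).items():
    print(k,[(np.round(d['xy'],1).tolist(),round(d['score'],2),np.round(onz(f,d['xy'],z)[0],4).tolist()) for d in spotter.tip_of(f,k)][:3])
E
```

```text
view -0.06 None
view 3.08 [  -4.5   -4.2   13.     0.  -107.3    1.1]
a -0.06 None
a 3.08 [ -1.5  -1.9  -7.9   0.  -84.   -2. ]
b -0.06 None
b 3.08 [ -6.5  15.5  11.1   0.  -85.5   3.1]
bup -0.06 None
bup 3.08 [  -6.5   18.1   33.     0.  -105.     3.1]
t1 -0.06 [ 38.1   7.8  -5.2   0.  -77.  138.5]
t1 3.08 [ 38.1   7.8  -5.2   0.  -77.  -41.5]
t2 -0.06 [ 44.7  -4.6 -17.8   0.  -76.8 131.9]
t2 3.08 [ 44.7  -4.6 -17.8   0.  -76.8 -48.1]
h -0.06 None
h 3.08 [ -4.2 -12.2 -16.2   0.  -86.    0.8]
mid -0.06 [  23.1  -10.6    4.     0.  -104.6  153.4]
mid 3.08 [  23.1  -10.6    4.     0.  -104.6  -26.6]
5.875 [0.46, -0.22, 0.31]
rail_a 0.97 [347. 311.] [ 622.2 -239.1   28.7  120.2    5.6]
rail_a 0.89 [288. 291.] [ 527.4 -205.1  151.5   26.2   88.1]
rail_a 0.25 [275. 271.] [ 526.5 -193.5  232.5  190.5   85. ]
lid_handle 0.73 [276. 272.] [ 525.2 -177.6  219.   178.9   85.1]
lid 0.69 [276. 274.] [ 525.9 -204.7  248.2  198.8   85.9]
lid_handle [([239.7, 320.1], 0.66, [0.4569, -0.2311, 0.143]), ([330.3, 233.4], 0.65, [0.5931, -0.1007, 0.143])]
clip_mark [([331.1, 237.2], 0.69, [0.5809, -0.0787, 0.2])]
stud [([291.2, 211.7], 0.95, [0.5453, -0.0799, 0.104]), ([301.7, 5.1], 0.4, [0.5704, 0.1841, 0.104])]
rail_a [([350.4, 317.6], 0.94, [0.6323, -0.2693, 0.108]), ([286.1, 295.0], 0.6, [0.5302, -0.2183, 0.108])]
hinge_axis []
lid []
```

View pics/wbox.png

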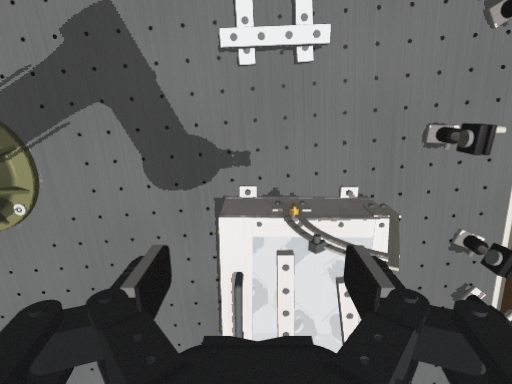

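That wrist picture was taken from x=0.5, y=0, because the box poses were refused at this yaw. It shows the clip at about (316,243) px, the stud at (294,210) and the rails at (286,291) and (347,311). I'll view the box again with the half-turned yaw.

```bash
python3 - <<'E'
from h import *
y=np.pi-.08
r.reach([.5,-.15,.33],down(y))
for p in([.50,-.30,.36],[.46,-.24,.34],[.46,-.235,.31]):
    try: r.reach(p,down(y)); break
    except r.IKError: pass
print(r.current_time(),r.current_ee_pos())
f=grab('wrist'); save(f,'wbox2')
g=grab('scene'); t=grab('top')
for k,Z in dict(rail_a=.126,lid_handle=.149,lid=.108).items():
    for m in spotter.masks_of(f,k):
        c=cv2.findContours(m['mask'].astype(np.uint8),0,1)[0]; c=max(c,key=cv2.contourArea).reshape(-1,2)
        P=onz(f,c,Z)[:,:2]
        (cx,cy),wh,a=cv2.minAreaRect((P*1000).astype(np.float32))
        print(k,round(m['score'],2),np.round(m['xy']),np.round([cx,cy,*wh,a],1))
for k,z in dict(lid_handle=.143,clip_mark=.2,stud=.104,rail_a=.108,hinge_axis=.1,lid=.1).items():
  for n,h in(('w',f),('s',g),('t',t)):
    print(k,n,[(np.round(d['xy'],1).tolist(),round(d['score'],2),np.round(onz(h,d['xy'],z)[0],4).tolist()) for d in spotter.tip_of(h,k)][:3])
E
```

```text
9.4333 [ 0.49995671 -0.30053407  0.3596153 ]
rail_a 0.69 [176. 181.] [ 623.8 -269.3   31.1  161.5    5.3]
lid_handle 0.78 [232. 181.] [ 549.3 -244.7  290.2  236.9   84.8]
lid 0.85 [230. 179.] [ 554.5 -230.4  318.8  263.5   84.7]
lid_handle w [([295.7, 207.2], 0.91, [0.4523, -0.2297, 0.143])]
lid_handle s []
lid_handle t [([334.7, 247.9], 0.81, [0.4511, -0.2433, 0.143])]
clip_mark w [([215.9, 322.7], 0.54, [0.5765, -0.0894, 0.2])]
clip_mark s [([245.1, 163.0], 0.46, [0.5879, -0.0876, 0.2])]
clip_mark t []
stud w [([244.1, 287.9], 0.97, [0.5424, -0.0766, 0.104])]
stud s [([254.4, 174.6], 0.9, [0.5458, -0.0784, 0.104])]
stud t [([276.2, 215.9], 0.93, [0.5473, -0.072, 0.104])]
rail_a w [([179.0, 182.0], 0.86, [0.6228, -0.2717, 0.108]), ([243.8, 211.6], 0.74, [0.5296, -0.2163, 0.108])]
rail_a s [([204.2, 165.2], 0.8, [0.622, -0.2752, 0.108]), ([229.9, 158.1], 0.63, [0.5308, -0.2139, 0.108])]
rail_a t []
hinge_axis w [([177.7, 182.2], 0.44, [0.6272, -0.2697, 0.1])]
hinge_axis s [([200.2, 177.2], 0.71, [0.6763, -0.2508, 0.1]), ([381.2, 264.3], 0.31, [0.6321, 0.497, 0.1])]
hinge_axis t [([330.3, 246.7], 0.7, [0.4548, -0.2376, 0.1])]
lid w [([143.6, 197.6], 0.62, [0.6842, -0.2494, 0.1]), ([217.1, 321.9], 0.22, [0.5977, -0.0077, 0.1])]
lid s [([201.7, 177.9], 0.58, [0.6758, -0.2434, 0.1])]
lid t []
```

View pics/wbox2.png

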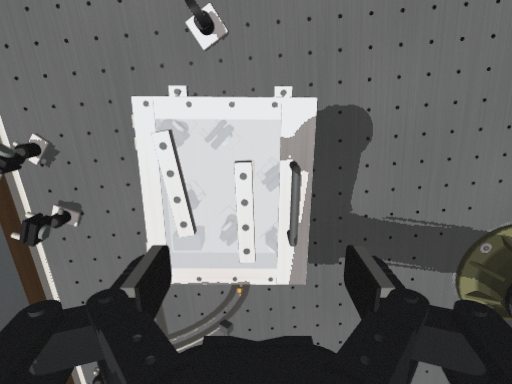

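The wrist picture shows rail_b at about (176,182) px, rail_a at (244,212), the handle bar at (295,205), the stud at (240,290) and the clip at (226,326). I'll fit the clip angle and refine rail_a.

```bash
python3 - <<'E'
from h import *
f=grab('wrist');g=grab('scene')
for nm,px in dict(a=[(235,161),(252,161),(255,262),(240,263)],b=[(152,133),(167,130),(193,234),(180,237)]).items():
    P=onz(f,px,.126)[:,:2]*1000; print(nm,np.round(P,1).tolist(),np.round(cv2.minAreaRect(P.astype(np.float32)),1) if 0 else cv2.minAreaRect(P.astype(np.float32)))
P=onz(f,[(295.5,163),(293,243)],.149);print('bar',np.round(P,4).tolist())
H=np.array([.679,-.2505,.1]);y=-.09
ex=np.array([np.cos(y),np.sin(y),0]);ey=np.array([-np.sin(y),np.cos(y),0])
M=lambda t,rr=.15,yy=.161:H-rr*np.cos(t)*ex+yy*ey+np.array([0,0,rr*np.sin(t)])
print('stud pred',proj(f,M(0)),proj(g,M(0)))
for t in np.arange(.5,1.0,.05): print(round(t,2),*np.round(proj(f,M(t))[0]),*np.round(proj(g,M(t))[0]),'clip r.172',*np.round(proj(f,M(t,.172))[0]),*np.round(proj(g,M(t,.172))[0]))
b=cv2.imread('pics/wbox2.png')[260:350,170:290]; s=g['img'][120:210,190:310,::-1]
cv2.imwrite('pics/cmp.png',cv2.resize(np.hstack([b,s]),(800,300),interpolation=cv2.INTER_CUBIC))
E
```

```text
a [[533.6, -299.5], [509.5, -297.6], [518.5, -136.5], [542.3, -136.6]] ((525.908447265625, -217.4077911376953), (163.1036376953125, 24.169391632080078), 86.94361114501953)
b [[644.0, -347.6], [622.7, -350.0], [609.3, -192.1], [629.9, -188.8]] ((626.2835083007812, -269.3572998046875), (21.462055206298828, 159.9149627685547), 5.080126762390137)
bar [[0.4506, -0.2943, 0.149], [0.4593, -0.1762, 0.149]]
stud pred [[243.18469676 286.19253299]] [[255.03396695 175.20660268]]
0.5 229.0 314.0 251.0 165.0 clip r.172 241.0 319.0 255.0 160.0
0.55 226.0 317.0 251.0 165.0 clip r.172 238.0 323.0 254.0 160.0
0.6 222.0 320.0 250.0 164.0 clip r.172 234.0 327.0 253.0 159.0
0.65 219.0 323.0 249.0 163.0 clip r.172 230.0 330.0 252.0 158.0
0.7 215.0 326.0 248.0 163.0 clip r.172 226.0 334.0 251.0 158.0
0.75 211.0 329.0 247.0 163.0 clip r.172 221.0 337.0 250.0 158.0
0.8 207.0 332.0 246.0 163.0 clip r.172 216.0 341.0 249.0 157.0
0.85 202.0 335.0 245.0 162.0 clip r.172 211.0 344.0 248.0 157.0
0.9 197.0 337.0 244.0 162.0 clip r.172 205.0 348.0 246.0 157.0
0.95 192.0 340.0 243.0 162.0 clip r.172 199.0 351.0 245.0 157.0
```

View pics/cmp.png

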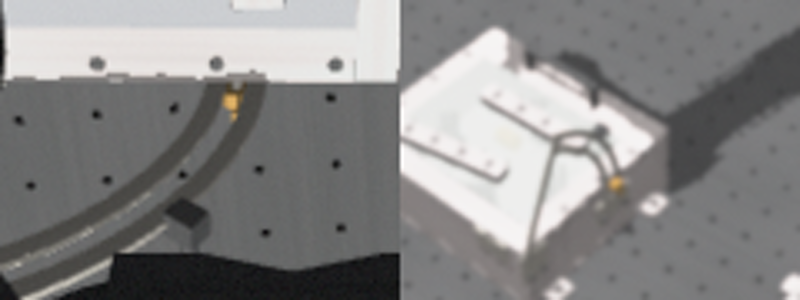

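```bash
cat >> h.py <<'E'
def moverail(c,yaw,t,tyaw,lid=.108):
    jaws.gripper_to(.05,force=45)
    R=down(yaw+np.pi); Rt=down(tyaw+np.pi)
    r.reach([*c,.20],R)
    hit=r.move_straight([*c,lid+.003],R,rate=.12,contact_N=8); print('down',hit,r.current_ee_pos()[2])
    if hit:
        p=np.array(r.current_ee_pos());p[2]+=.002;r.move_straight(p,R,rate=.05)
    z0=r.current_ee_pos()[2]-lid
    jaws.gripper_to(0.0,force=45); print('gap',r.current_finger_gap(),r.current_time())
    r.move_straight([*c,.30],R,rate=.2)
    if r.current_finger_gap()<.02: print('LOST');return False
    r.move_straight([*(np.array(c)*.5+np.array(t)*.5),.30],None,rate=.3)
    r.reach([*t,.20],Rt)
    r.move_straight([*t,.07],Rt,rate=.15)
    hit=r.move_straight([*t,.036+z0-.003],Rt,rate=.04,contact_N=4); print('place',hit,r.current_ee_pos(),z0)
    jaws.gripper_to(.045); r.move_straight([*t,.16],Rt,rate=.15)
    print('t',r.current_time()); return True
E
python3 - <<'E'
from h import *
r.reach([.56,-.27,.32],down(np.pi))
print(moverail((.625,-.2695),.089,(.587,.2115),-.049))
E
```

```text
down False 0.11259921805260709
gap -0.00010681700744623054 13.6167
LOST
False
```

```bash
python3 - <<'E'
from h import *
jaws.gripper_to(.05)
f=grab('wrist'); save(f,'miss'); print(r.current_ee_pos(),r.current_wrist_force())
g=grab('top')
for h,n in((f,'w'),(g,'t')): print(n,[(np.round(d['xy'],1).tolist(),round(d['score'],2),np.round(onz(h,d['xy'],.108)[0],4).tolist()) for d in spotter.tip_of(h,'rail_b')])
E
```

```text
[ 0.62497241 -0.26952875  0.30003339] [ 0.16976963 -1.03434898 -0.39006752]
w [([326.8, 208.9], 0.96, [0.5285, -0.2177, 0.108]), ([258.3, 162.2], 0.89, [0.6258, -0.2728, 0.108]), ([213.9, 174.0], 0.37, [0.6817, -0.2522, 0.108])]
t [([320.3, 222.1], 0.62, [0.5292, -0.2061, 0.108]), ([340.1, 192.0], 0.61, [0.6219, -0.268, 0.108])]
```

View pics/miss.png

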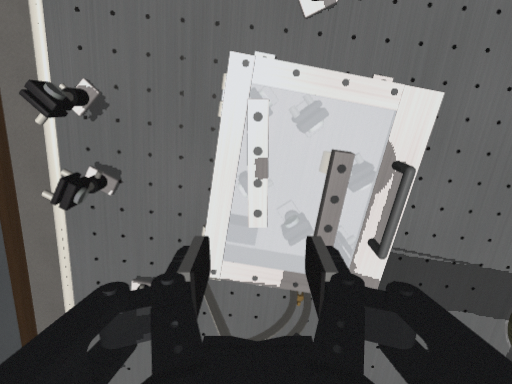

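The picture shows rail_b untouched and centred between the fingers, at about (258,163) px. The pads closed above it because they stand back when open, so I'll go lower with a narrower opening and use contact to stop the descent.

```bash
python3 - <<'E'
s=open('h.py').read()
s=s.replace("jaws.gripper_to(.05,force=45)\n","jaws.gripper_to(.042,force=45)\n")
s=s.replace("    hit=r.move_straight([*c,lid+.003],R,rate=.12,contact_N=8);","    r.move_straight([*c,lid+.012],R,rate=.15)\n    hit=r.move_straight([*c,lid-.010],R,rate=.04,contact_N=5);")
s=s.replace("p[2]+=.002","p[2]+=.004")
open('h.py','w').write(s)
E
python3 - <<'E'
from h import *
print(moverail((.625,-.2695),.089,(.587,.2115),-.049))
E
```

```text
down False 0.09810439716732886
gap 0.00010633566621981241 18.0333
LOST
False
```

```bash
python3 - <<'E'
from h import *
R=down(.089+np.pi); c=(.625,-.2695)
f=grab('wrist'); print(np.round(proj(f,[[*c,.126],[*r.current_ee_pos()]]),1), spotter.tip_of(f,'rail_b')[:2])
jaws.gripper_to(.042); r.move_straight([*c,.118],R,rate=.2)
print(r.current_ee_pos(),r.current_finger_gap(),np.round(r.current_eef_rot(),3).tolist(),r.current_wrist_force(),r.current_time())
f=grab('wrist'); g=grab('scene')
a=f['img'][:,:,::-1]; b=cv2.resize(g['img'][80:224,140:300,::-1],(427,384),interpolation=cv2.INTER_CUBIC)
cv2.imwrite('pics/low.png',cv2.resize(np.hstack([a,b]),(800,327),interpolation=cv2.INTER_AREA))
E
```

```text
[[258.4 167.5]
 [260.3 221. ]] [{'xy': [260.3, 163.1], 'score': 0.85}, {'xy': [328.9, 208.2], 'score': 0.7}]
[ 0.62574774 -0.26989136  0.11996854] 0.04179784589214381 [[-0.996, -0.089, 0.002], [-0.089, 0.996, -0.001], [-0.002, -0.001, -1.0]] [ 0.2572256  -0.00778021 -0.34791894] 20.825
```

View pics/low.png

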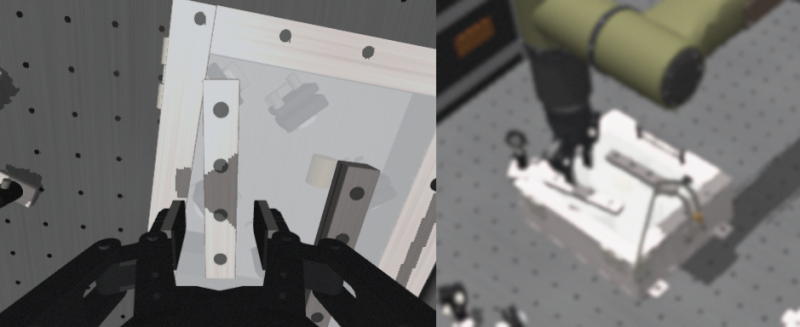

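```bash
python3 - <<'E'
from h import *
f=grab('wrist'); p=np.array(f['p']);R=np.array(f['R']); print(np.round(f['mount'],3).tolist())
for s in(0,.005,.01,.02,.03,.04,.05):
    print(s,np.round(proj(f,[p+R[:,0]*.021-R[:,2]*s,p-R[:,0]*.021-R[:,2]*s]),1).tolist())
c=np.array([.625,-.2695,.126]); e=np.array([-.089,.996,0]);n=np.array([.996,.089,0])
print('rail',np.round(proj(f,[c+e*.08+n*.0125,c+e*.08-n*.0125,c-e*.08+n*.0125,c-e*.08-n*.0125]),1).tolist())
E
```

```text
[[1.0, 0.0, -0.0, -0.002], [0.0, -0.957, -0.29, -0.074], [-0.0, 0.29, -0.957, -0.182], [0.0, 0.0, 0.0, 1.0]]
0 [[291.9, 221.2], [228.5, 221.2]]
0.005 [[292.8, 224.1], [227.8, 224.1]]
0.01 [[293.7, 227.2], [227.0, 227.2]]
0.02 [[295.6, 233.8], [225.4, 233.8]]
0.03 [[297.8, 241.2], [223.6, 241.2]]
0.04 [[300.3, 249.5], [221.5, 249.5]]
0.05 [[303.1, 258.9], [219.2, 258.9]]
rail [[243.7, 328.1], [278.4, 328.1], [240.0, 94.0], [284.2, 94.0]]
```

```bash
python3 - <<'E'
from h import *
R=down(.089+np.pi); c=(.625,-.2695)
hit=r.move_straight([*c,.07],R,rate=.04,contact_N=5)
print(hit,r.current_ee_pos(),r.current_wrist_force(),r.current_finger_gap(),r.current_time())
E
```

```text
False [ 0.62519359 -0.26959042  0.07043056] [ 0.24385428 -0.46951263  0.58797498] 0.04199293649386405 22.325
```

```bash
python3 - <<'E'
from h import *
f=grab('wrist'); g=grab('scene')
a=f['img'][:,:,::-1]; b=cv2.resize(g['img'][80:224,140:300,::-1],(427,384),interpolation=cv2.INTER_CUBIC)
cv2.imwrite('pics/low2.png',cv2.resize(np.hstack([a,b]),(800,327),interpolation=cv2.INTER_AREA))
p=np.array(f['p']);R=np.array(f['R'])
for z in(.126,.108): print(z,proj(f,[.6314,-.3492,z]),proj(f,[.618,-.19,z]))
E
```

```text
0.126 [[264.2420523   89.33227827]] [[260.88046013 391.54362948]]
0.108 [[263.36981097  91.24551047]] [[260.54260865 364.44100972]]
```

View pics/low2.png

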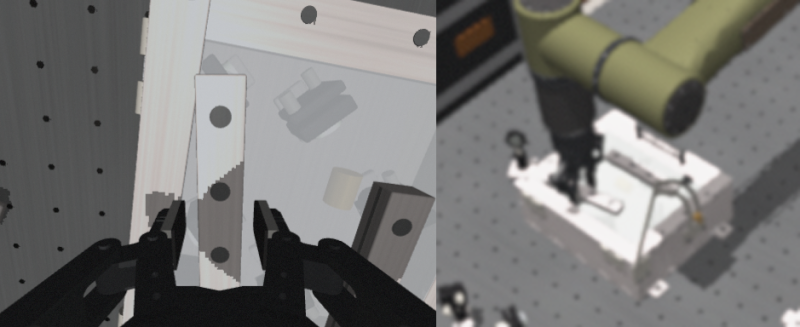

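The fingers straddle rail_b at about (257,235) px in the full-size wrist picture, and finger and rail scale now match. So the real fingertips end about 40 mm short of the reported TCP. I'll keep descending on contact.

```bash
python3 - <<'E'
from h import *
R=down(.089+np.pi); c=(.625,-.2695)
hit=r.move_straight([*c,.035],R,rate=.04,contact_N=5)
p=r.current_ee_pos(); print(hit,p,r.current_wrist_force(),r.current_time())
if hit:
    r.move_straight([*c,p[2]+.005],R,rate=.05)
    jaws.gripper_to(0,force=45); print(r.current_finger_gap(),r.current_ee_pos(),r.current_wrist_force(),r.current_time())
E
```

```text
True [ 0.62531499 -0.26972384  0.06680935] [-0.72357131  0.86587595  4.65326281] 22.7583
0.023989178628474925 [ 0.62498548 -0.26942172  0.07159177] [ 0.27608658  0.69153499 -0.122549  ] 23.3167
```

```bash
python3 - <<'E'
from h import *
c=np.array([.625,-.2695]);t=np.array([.587,.2115]);Rt=down(-.049+np.pi);z0=-.0364
r.move_straight([*c,.25],rate=.2); print(r.current_finger_gap(),r.current_wrist_force())
r.move_straight([.56,-.05,.25],Rt,rate=.3)
r.reach([*t,.12],Rt); print(r.current_finger_gap(),r.current_time())
r.move_straight([*t,.02],Rt,rate=.15)
hit=r.move_straight([*t,.036+z0-.006],Rt,rate=.03,contact_N=4); print(hit,r.current_ee_pos(),r.current_wrist_force(),r.current_finger_gap())
E
```

```text
0.02367046369698634 [-0.01500266  0.66842828 -2.1485606 ]
0.023880792705601436 26.4
True [ 5.86949859e-01  2.11403633e-01 -4.76321943e-04] [-0.0858086   0.72344559  3.3905682 ] 0.02388141878585191
```

```bash
python3 - <<'E'
from h import *
t=np.array([.587,.2115]);Rt=down(-.049+np.pi)
jaws.gripper_to(.042); r.move_straight([*t,.10],Rt,rate=.2)
c=np.array([.5275,-.2175]);R=down(-.05+np.pi)
r.move_straight([.5,.0,.25],Rt,rate=.35)
r.reach([*c,.16],R)
r.move_straight([*c,.085],R,rate=.15)
hit=r.move_straight([*c,.0716],R,rate=.05,contact_N=5); print(hit,r.current_ee_pos(),r.current_wrist_force(),r.current_time())
if not hit:
    jaws.gripper_to(0,force=45); print(r.current_finger_gap(),r.current_wrist_force(),r.current_time())
E
```

```text
False [ 0.52729338 -0.217562    0.07132852] [-0.20974974  0.44772602  0.3553616 ] 31.8
0.023872436775853177 [0.05472745 0.31736619 1.40803574] 32.0917
```

```bash
python3 - <<'E'
from h import *
c=np.array([.5275,-.2175]);t=np.array([.497,.216]);Rt=down(-.049+np.pi);z0=-.0366
r.move_straight([*c,.25],rate=.25); print(r.current_finger_gap())
r.move_straight([.5,.0,.25],Rt,rate=.35)
r.reach([*t,.12],Rt); print(r.current_finger_gap(),r.current_time())
r.move_straight([*t,.02],Rt,rate=.15)
hit=r.move_straight([*t,.036+z0-.006],Rt,rate=.03,contact_N=4); print(hit,r.current_ee_pos(),r.current_wrist_force(),r.current_finger_gap())
if hit:
    jaws.gripper_to(.042); r.move_straight([*t,.10],Rt,rate=.2)
    r.move_straight([.47,.05,.25],down(-.09+np.pi),rate=.3)
    f=grab('wrist');g=grab('top');s=grab('scene')
    a=np.hstack([f['img'][:,:,::-1],cv2.resize(g['img'][150:294,130:322,::-1],(512,384))]); cv2.imwrite('pics/placed.png',cv2.resize(a,(800,300)))
    for h,n in((f,'w'),(g,'t'),(s,'s')):
        print(n,[(round(d['score'],2),np.round(onz(h,d['xy'],.036)[0],3).tolist()) for d in spotter.tip_of(h,'rail_a')][:6])
        for k in('clip_mark','stud'): print(k,[(round(d['score'],2),np.round(d['xy'],1).tolist()) for d in spotter.tip_of(h,k)])
    for n,h in(('f',f),('s',s),('g',g)): np.savez('pics/v_'+n,img=h['img'],camera_matrix=h['camera_matrix'],k1=h['k1'],pose=campose(h))
    print(r.current_time())
E
```

```text
0.02343387467269845
0.024078170544869975 34.725
True [4.96901197e-01 2.15877013e-01 1.08587917e-04] [-0.99617133  0.70764726  3.9645856 ] 0.023790189603810432
w [(0.73, [0.582, 0.211, 0.036]), (0.57, [0.499, 0.21, 0.036])]
clip_mark [(0.7, [90.5, 34.7]), (0.18, [249.9, 270.2])]
stud [(0.67, [166.5, 53.3])]
t [(0.87, [0.594, 0.215, 0.036]), (0.62, [0.496, 0.218, 0.036])]
clip_mark [(0.39, [283.7, 205.9])]
stud [(0.61, [279.5, 218.0]), (0.48, [189.2, 204.1])]
s [(0.85, [0.585, 0.203, 0.036]), (0.69, [0.49, 0.217, 0.036])]
clip_mark [(0.64, [231.1, 170.7]), (0.63, [254.4, 177.5])]
stud [(0.92, [252.0, 172.7]), (0.49, [310.6, 230.4]), (0.26, [238.6, 137.1])]
38.675
```

View pics/placed.png

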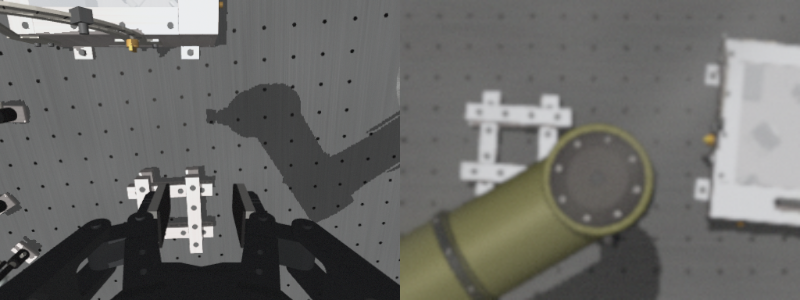

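Both rails lie flat and crosswise on the stack: the wrist view (rendered at 0.78 scale) shows them at about (143,215) and (195,215) px, and the top view agrees as far as the arm lets it show. The clip block is at (80,14) px and the stud nut at (131,43). Next is the clip angle fit and the handle grasp.

```bash
cat > fit.py <<'E'
from h import *
from scipy.optimize import least_squares
L=lambda n:dict(np.load('pics/v_%s.npz'%n))
F,S=L('f'),L('s')
M=np.array([[1,0,0,-.002],[0,-.957,-.29,-.074],[0,.29,-.957,-.182],[0,0,0,1.]])
def mk(p,y):
    T=np.eye(4);T[:3,:3]=down(y);T[:3,3]=p
    return dict(F,pose=T@M)
W2=mk([.49996,-.30053,.35962],np.pi-.08);W1=mk([.5,0,.33],-.08)
clip=[(F,(102,18)),(S,(250,159)),(W2,(226,323.6)),(W1,(316,243))]
nut=[(F,(168,55)),(S,(254.4,174.6)),(W2,(240,290.5)),(W1,(293.5,210.5))]
def tri(obs):
    fn=lambda X:np.concatenate([(proj(f,X)[0]-xy) for f,xy in obs])
    s=least_squares(fn,[.57,-.09,.2]);return s.x,s.fun.round(1)
H=np.array([.681,-.2515,.1]);y=-.09
ex=np.array([np.cos(y),np.sin(y),0]);ey=np.array([-np.sin(y),np.cos(y),0])
for n,o in(('clip',clip),('nut',nut)):
    X,res=tri(o);d=X-H;a=-d@ex;print(n,X.round(4),res,'lidframe x,y,z',(d@ex).round(4),(d@ey).round(4),d[2].round(4),'r',np.hypot(a,d[2]),'th',np.arctan2(d[2],a))
E
python3 fit.py
```

```text
clip [ 0.5634 -0.0878  0.2018] [ 2.6  0.7 -1.1 -0.2 -0.7  0.7  3.7  2.7] lidframe x,y,z -0.1319 0.1525 0.1018 r 0.1665639128193838 th 0.6573027099991782
nut [ 0.5474 -0.0771  0.1101] [ 0.7  0.2  0.  -0.6  1.1 -0.2  2.1  0.3] lidframe x,y,z -0.1488 0.1617 0.0101 r 0.149103296803097 th 0.06771380522418627
```

```bash
cat >> h.py <<'E'
H=np.array([.681,-.2515,.1]);yb=-.09
ex=np.array([np.cos(yb),np.sin(yb),0]);ey=np.array([-np.sin(yb),np.cos(yb),0]);ez=np.array([0,0,1.])
def hpose(th,k=.5,s=.048,B0=None,H=H):
    b=H+(-.23*np.cos(th)+.043*np.sin(th))*ex+(.23*np.sin(th)+.043*np.cos(th))*ez
    f=k*th; tz=-(np.sin(f)*ex+np.cos(f)*ez); tx=-(np.cos(f)*ex-np.sin(f)*ez)
    return b+s*tz, np.c_[tx,np.cross(tz,tx),tz]
E
python3 - <<'E'
from h import *
for k in(.5,.3): print(k,[r.ik(*hpose(t,k)) is not None for t in np.arange(0,1.01,.1)])
p,R=hpose(0); print(p,np.round(R,3).tolist())
jaws.gripper_to(.036,force=80)
r.reach([p[0],p[1],.20],R); r.move_straight([p[0],p[1],.14],R,rate=.2)
hit=r.move_straight(p,R,rate=.05,contact_N=5); print(hit,r.current_ee_pos(),r.current_wrist_force(),r.current_time())
if not hit:
    jaws.gripper_to(0,force=80); print(r.current_finger_gap(),r.current_wrist_force(),r.current_time())
E
```

```text
0.5 [True, True, True, True, True, True, True, True, True, True, True]
0.3 [True, True, True, True, True, True, True, True, True, True, True]
[ 0.45193087 -0.23082793  0.095     ] [[-0.996, 0.09, -0.0], [0.09, 0.996, -0.0], [-0.0, -0.0, -1.0]]
False [ 0.45216492 -0.23094796  0.09543962] [ 0.29273588  0.06130758 -0.15375474] 41.5083
0.008575279704524789 [ 4.68880808 -0.50597415  1.23063254] 41.8667
```

```bash
python3 - <<'E'
from h import *
p,R=hpose(0)
jaws.gripper_to(.036)
hit=r.move_straight([p[0],p[1],.082],R,rate=.05,contact_N=5); print(hit,r.current_ee_pos(),r.current_wrist_force(),r.current_time())
if not hit:
    jaws.gripper_to(0,force=80); print(r.current_finger_gap(),r.current_wrist_force(),r.current_time())
    f=grab('wrist');g=grab('scene'); a=np.hstack([f['img'][:,:,::-1],cv2.resize(g['img'][80:224,140:300,::-1],(427,384),interpolation=cv2.INTER_CUBIC)])
    cv2.imwrite('pics/grip.png',cv2.resize(a,(800,327)))
E
```

```text
False [ 0.45158649 -0.23081962  0.08144006] [ 0.50915304  0.13838215 -0.40112672] 42.65
0.00944315259412346 [ 5.22933079 -1.79592335 -1.19088104] 43.0083
```

View pics/grip.png

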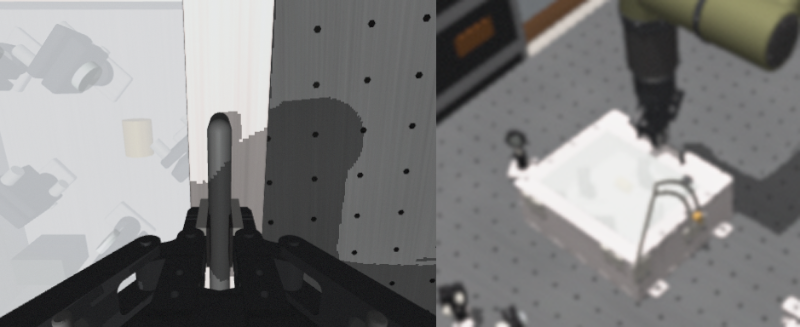

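The grip picture shows the bar at about (220,200) px, well inside the closed pads. I'll raise it along the arc, watching the force.

```bash
python3 - <<'E'
from h import *
for t in np.arange(.08,.561,.08):
    p,R=hpose(t,.5,.0615); r.move_straight(p,R,rate=.08)
    print(round(t,2),np.round(r.current_wrist_force(),1),np.round(r.current_finger_gap(),4),round(r.current_time(),2),np.round(r.current_ee_pos()-p,4))
    if np.linalg.norm(r.current_wrist_force())>50: break
r.sleep(.2)
S=grab('scene');T=grab('top');W=grab('wrist')
for n,h in(('s2',S),('t2',T),('w2',W)):
    np.savez('pics/v_'+n,img=h['img'],camera_matrix=h['camera_matrix'],k1=h['k1'],pose=campose(h))
    for k in('clip_mark','stud','lid_handle'): print(n,k,[(round(d['score'],2),np.round(d['xy'],1).tolist()) for d in spotter.tip_of(h,k)])
a=np.hstack([cv2.resize(S['img'][130:200,210:290,::-1],(480,420),interpolation=cv2.INTER_CUBIC),cv2.resize(T['img'][180:250,255:308,::-1],(318,420),interpolation=cv2.INTER_CUBIC)])
cv2.imwrite('pics/up.png',a)
E
```

```text
0.08 [ 5.4 -4.1 -7.9] 0.0096 43.48 [ 0.0003  0.     -0.0011]
0.16 [ 5.3 -3.6 -8.4] 0.0097 43.86 [-0.0002  0.0001 -0.0017]
0.24 [ 4.4 -3.1 -9.1] 0.0097 44.23 [-0.0007  0.0001 -0.0021]
0.32 [ 1.2 -1.7 -4.8] 0.0097 44.61 [-0.0003  0.0002 -0.0008]
0.4 [-0.  -0.9 -5.6] 0.0096 44.98 [-0.0006  0.0002 -0.0008]
0.48 [-2.1  1.1 -5.2] 0.0095 45.36 [-0.0008  0.0003 -0.0006]
0.56 [-3.1  2.5 -1.1] 0.0092 45.73 [-0.0001  0.0001  0.0005]
s2 clip_mark [(0.59, [227.6, 245.0]), (0.55, [248.3, 164.9]), (0.53, [307.2, 210.1]), (0.4, [310.4, 228.9])]
s2 stud [(0.64, [249.3, 162.9])]
s2 lid_handle [(0.92, [225.4, 124.8])]
t2 clip_mark []
t2 stud []
t2 lid_handle [(0.77, [340.2, 227.9])]
w2 clip_mark []
w2 stud []
w2 lid_handle [(0.8, [257.7, 266.7])]
```

View pics/up.png

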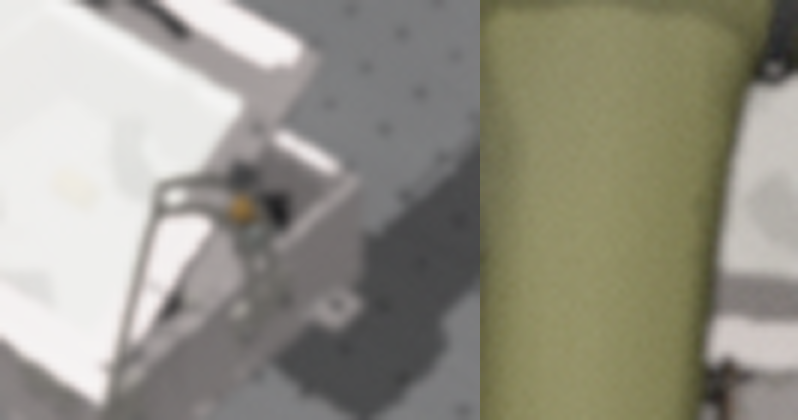

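The scene crop shows the lid raised by the handle, with the nut at about (250,165) px next to the clip at (251,160). The top camera is blocked by the arm. I'll refine the clip angle from the earlier views, using the shut-lid nut as reference.

```bash
cat > fit2.py <<'E'
from fit import *
im={'F':F['img'],'W2':cv2.imread('pics/wbox2.png')[:,:,::-1],'W1':cv2.imread('pics/wbox.png')[:,:,::-1],'S':S['img']}
f=cams.grab_frame('wrist'); M=np.array(f['mount'])
def mk(p,y):
    T=np.eye(4);T[:3,:3]=down(y);T[:3,3]=p
    return dict(F,pose=T@M)
V={'F':F,'W2':mk([.49996,-.30053,.35962],np.pi-.08),'W1':mk([.5,0,.33],-.08),'S':S}
seed={'F':((102,18),(168,55)),'W2':((226,323.6),(240,290.5)),'W1':((316,243),(293.5,210.5)),'S':((250,159),(254.4,174.6))}
obs={}
for n in V:
    I=im[n].astype(float);c,u=seed[n]
    yy,xx=np.mgrid[:384,:512]
    near=lambda q,R:np.hypot(xx-q[0],yy-q[1])<R
    gray=I.mean(2);R=6 if n=='S' else 13
    m=near(c,R)&(gray<(70 if n!='S' else np.percentile(gray[near(c,R)],15)))
    k=near(u,9)&(I[:,:,0]-I[:,:,2]>50)
    g=lambda m,q:np.array([xx[m].mean(),yy[m].mean()]) if m.sum()>3 else np.array(q,float)
    obs[n]=(g(m,c),g(k,u)); print(n,obs[n][0].round(1),m.sum(),obs[n][1].round(1),k.sum())
Mk=lambda t,rr,yv,z=0:H-rr*np.cos(t)*ex+yv*ey+np.array([0,0,rr*np.sin(t)])
for nz in(0,.004):
  for yn in(.159,.162):
    N=H-.15*ex+yn*ey+nz*ez
    sh={n:obs[n][1]-proj(V[n],N)[0] for n in V}
    for vs in('F W2 W1 S','F W2 W1','F W2','F W1','W2 W1'):
        fn=lambda q:np.concatenate([[ (q[1]-.17)/.002,(q[2]-.155)/.003]]+[(proj(V[n],Mk(*q))[0]+sh[n]-obs[n][0])/1.5 for n in vs.split()])
        s=least_squares(fn,[.65,.17,.155],x_scale=[.1,.01,.01]);print(nz,yn,vs,s.x.round(3),'lid angle',round(s.x[0]-nz/.15,3),(s.fun[2:]*1.5).round(1))
    print({n:v.round(1) for n,v in sh.items()})
E
python3 fit2.py | tail -n +3
```

```text
F [102.4  28.2] 25 [168.   55.4] 164
W2 [225.3 323.9] 95 [239.2 290.4] 28
W1 [316.6 240.6] 54 [293.7 210.6] 73
S [249.5 160.2] 17 [254.4 174.6] 13
0 0.159 F W2 W1 S [0.631 0.165 0.155] lid angle 0.631 [ 3.1 -1.5 -1.7  4.6  1.3  1.3  0.4 -1. ]
0 0.159 F W2 W1 [0.632 0.165 0.155] lid angle 0.632 [ 3.2 -1.6 -1.6  4.7  1.3  1.4]
0 0.159 F W2 [0.635 0.165 0.155] lid angle 0.635 [ 2.5 -2.1 -1.8  4.8]
0 0.159 F W1 [0.658 0.17  0.158] lid angle 0.658 [1.  0.2 1.5 1.8]
0 0.159 W2 W1 [0.607 0.166 0.154] lid angle 0.607 [ 0.7  2.4 -1.8  1.4]
{'F': array([-4.5,  1.6]), 'W2': array([-2.6,  5.4]), 'W1': array([0.2, 0.8]), 'S': array([ 0.2, -0.6])}
0 0.162 F W2 W1 S [0.632 0.165 0.157] lid angle 0.632 [ 3.2 -1.5 -1.7  4.3  1.4  1.7  0.3 -1.1]
0 0.162 F W2 W1 [0.633 0.165 0.157] lid angle 0.633 [ 3.2 -1.6 -1.6  4.5  1.3  1.8]
0 0.162 F W2 [0.636 0.165 0.157] lid angle 0.636 [ 2.4 -2.3 -1.8  4.6]
0 0.162 F W1 [0.657 0.169 0.16 ] lid angle 0.657 [1.2 0.1 1.6 2.1]
0 0.162 W2 W1 [0.608 0.166 0.156] lid angle 0.608 [ 0.7  2.1 -1.8  1.8]
{'F': array([-4.7, -1.7]), 'W2': array([-2.6,  3.9]), 'W1': array([0
[... 372 characters left out ...]
.004 0.159 W2 W1 [0.618 0.166 0.154] lid angle 0.591 [ 0.4  2.  -1.5  1.1]
{'F': array([-3.4,  2.2]), 'W2': array([-2.5,  4.1]), 'W1': array([-0.2, -0.2]), 'S': array([0.3, 0.1])}
0.004 0.162 F W2 W1 S [0.641 0.166 0.157] lid angle 0.614 [ 3.  -1.5 -1.8  3.8  1.5  1.4  0.3 -0.7]
0.004 0.162 F W2 W1 [0.641 0.166 0.157] lid angle 0.614 [ 3.  -1.5 -1.7  3.9  1.4  1.5]
0.004 0.162 F W2 [0.644 0.166 0.157] lid angle 0.618 [ 2.2 -2.1 -1.9  4. ]
0.004 0.162 F W1 [0.662 0.17  0.159] lid angle 0.635 [ 1.1 -0.   1.7  1.8]
0.004 0.162 W2 W1 [0.618 0.166 0.156] lid angle 0.591 [ 0.5  1.7 -1.5  1.5]
{'F': array([-3.7, -1.1]), 'W2': array([-2.5,  2.6]), 'W1': array([-0.3,  1.8]), 'S': array([-0.3, -0.2])}
```

```bash
python3 - <<'E'
from h import *
for t in(.59,.625):
    p,R=hpose(t,.5,.0615); r.move_straight(p,R,rate=.03)
r.sleep(1.0)
print(r.current_time(),r.current_wrist_force(),r.current_finger_gap(),r.current_ee_pos()-p,np.abs(r.current_dq()).max())
S=grab('scene');W=grab('wrist');T=grab('top')
B=lambda t:H+(-.23*np.cos(t)+.043*np.sin(t))*ex+(.23*np.sin(t)+.043*np.cos(t))*ez
N=lambda t,z=.002:H+(-.15*np.cos(t)+z*np.sin(t))*ex+.161*ey+(.15*np.sin(t)+z*np.cos(t))*ez
for t in(.55,.6,.65,.7): print(t,'handle',proj(S,B(t))[0].round(1),'stud',proj(S,N(t))[0].round(1))
for k in('lid_handle','stud','clip_mark'): print(k,[(round(d['score'],2),np.round(d['xy'],1).tolist()) for d in spotter.tip_of(S,k)][:3])
I=S['img'].astype(float); k=(I[:,:,0]-I[:,:,2]>40);k[:150]=0;k[185:]=0;k[:,:235]=0;k[:,270:]=0
yy,xx=np.nonzero(k);w=(I[:,:,0]-I[:,:,2])[k];print('nut',(xx*w).sum()/w.sum(),(yy*w).sum()/w.sum(),k.sum())
c=[(round(d['score'],2),np.round(onz(S,d['xy'],.036)[0],3).tolist()) for d in spotter.tip_of(S,'rail_a')];print('rails',c)
a=cv2.resize(S['img'][130:190,215:295,::-1],(800,600),interpolation=cv2.INTER_CUBIC);cv2.imwrite('pics/fin.png',a)
E
```

```text
48.3667 [-5.5642165   2.99982444 -0.03132657] 0.009501976319178105 [-0.00071929  0.00012599  0.00027421] 0.05646638026888377
0.55 handle [226.1 125.1] stud [250.  164.6]
0.6 handle [224.4 124.4] stud [249.2 164. ]
0.65 handle [222.7 123.9] stud [248.3 163.6]
0.7 handle [220.9 123.5] stud [247.4 163.2]
lid_handle [(0.95, [225.6, 123.0]), (0.38, [397.0, 238.5])]
stud [(0.77, [247.1, 165.0]), (0.56, [305.9, 211.9]), (0.34, [396.2, 240.0])]
clip_mark [(0.55, [248.0, 164.4]), (0.33, [200.6, 179.1])]
nut 248.7496183206107 163.6702290076336 12
rails [(0.57, [0.58, 0.214, 0.036]), (0.53, [0.492, 0.21, 0.036]), (0.4, [0.46, -0.181, 0.036])]
```

View pics/fin.png

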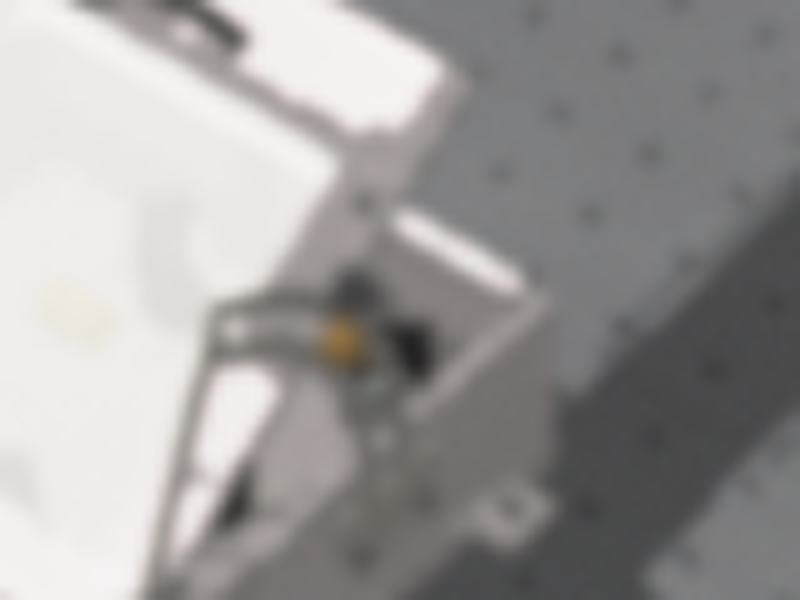

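The final picture shows the brass nut at about (249.5,164.2) px, directly inward of the clip at (250.3,159.3). That fits the model at 0.625 rad. The arm is steady and the handle is gripped, so I'm handing it in.

```bash
python3 - <<'E'
from h import *
print(np.abs(r.current_dq()).max(),r.current_finger_gap(),r.current_wrist_force(),r.current_time())
print(ticket.finish_job())
E
```

```text
0.06260535805365405 0.009320286632364845 [-4.59571007  3.09963279  0.70871313] 48.7167
the job is handed in; nothing more can be done
None
```

Both rails are on the stack as its crosswise top layer. The lid is raised to about 0.625 rad, and I handed the job in at 48.7 s with the handle still gripped. No verdict was reported.

**Rails:** I laid rail_b and then rail_a on the upper layer, about 90 mm apart. Each touched down at the expected height, and views from three cameras after release put them within about 10 mm of their targets. A later scene-camera check, with the lid up, agreed.

**Lid:** At hand-in the arm was still (joints under 0.07 deg/s) and the finger gap was 9.3 mm on the 12 mm bar. The wrist force was about 5.6 N.

**What failed or disagreed:**
- **Missed grasps:** The first two grasps of rail_b closed on air, because the fingertips end about 40 mm short of the reported TCP. I went down on contact instead. The first handle grip was also too shallow, so I redid it lower.
- **Clip angle:** My estimates ranged from 0.59 to 0.66 rad, and the network's clip detections were scattered. I used 0.625, and the last scene picture shows the nut in line with the clip to within about 1 px. That camera is not very sensitive here (about 1 px per 0.05 rad), so the stud is probably within 10 mm of the mark, but I could not confirm it closely.
- **Top camera:** The arm blocked its view of the clip and nut while the lid was raised, so it could not confirm the angle.

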